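# Find the high spot of a revolving cosmetics tray with a dial gauge

### The arm

A 7-joint arm with a two-finger parallel gripper is mounted at the origin on the work surface. World frame = base frame: x ahead of the robot, y to its left, z up, the work surface at z = 0. Lengths are in mm, angles in rad, forces in N, time in s.
With the tool pointing down it reaches from about 400 to 875 mm from the base axis. Payload 6.5 kg.
Tool frame: the origin (TCP) lies midway between the tips of the shut fingers; the grasp point (between the pads) lies 19 mm behind it; z points along the fingers, y is the line along which they close (so a half turn about z gives the same grasp; the last joint's range is limited). The gripper opens to 85 mm and grips with 20 to 120 N. Pads are 22 mm wide; open, the fingers measure 114 mm over their backs; the gripper's body (76 mm by 85 mm) begins 54 mm behind the grasp point. The pads swing forward as they close: fully open they stand 13 mm farther back than shut.
Start: joints at [1.109, 0.536, -0.004, 1.538, 0.003, 1.067, -0.071], TCP at [250.6, -599.741, 231.29] pointing down, gripper open.
Joint ranges: [-2.7, 2.7], [-0.37, 2.16], [-1.27, 1.26], [0.24, 2.4], [-1.31, 4.45], [0.19, 1.91], [-2.76, 2.76]. Speed limits (rad/s): [2.39, 2.39, 3.14, 3.14, 3.14, 3.14, 3.14].

### API

Orientations are given as a unit quaternion [x, y, z, w].
In Python, from cell import * gives the robot as it stands.
- The arm moves only by the tool step_arm, never from a script. Its argument "motion" is a list of rows, each a list of 3 entries, a list of its own where there are three numbers: the turn, a rotation vector about the tool's x, y, z in degrees, then the shift along the tool's x, y, z in mm, then the closure, from 0 (fully open) to 1 (shut). A call has 1 to 10 rows; each row shifts and turns the commanded pose from where the row before left it, along the tool's axes as they then stand; what a row does not reach is not made up. A row lasts 1/10 s, in which the tool goes at most 50 mm and 8.59 degrees, less where a joint would pass 70% of its speed; a pose out of reach is approached as far as the arm can. A call is refused whole if a number of a shift passes 50 or a number of a turn 8.59, either way. A call with a gripper value outside its range is refused whole. The fingers move at their own pace and stop on an object; "force" is the grip in N (left out, the last holds). Time passes only in rows, so rows that do not move let the fingers close. It gives the time, the measured TCP pose, the force, the opening and the grip force at its end, in the units of the state.
- state(): the state, without advancing time (a new reading comes with each control period).
- snapshot(name): name is "scene" or "top" or "wrist"; returns the picture (400x640x3 uint8, blue, green, red); there is no depth.
- calibration(name): a dict with "intrinsics" (3x3 intrinsics, pixels), "R" (3x3) and "t" (3): a world point X has camera coordinates R X + t. Camera axes: x right, y down, z forward; pixel columns grow to the right and rows downward; lengths in mm; the calibration is good to about 2 mm. A picture is of the moment at which its call begins: read the wrist's pose just before it. calibration takes no time and is no camera call; for the wrist camera it gives the pose at the moment of the call.
- close_job(): hands the job in; it is judged then, once.
The state is a dict: "time_s": time; "joint_positions": joint angles; "qvel": joint speeds; "tau": joint torques, N m; "eef_pos": TCP position; "tcp_rot": TCP orientation; "wrist_force": force on the tool from outside, world axes, zero at the start; "wrist_torque": the same for the moment, N m; "gripper_width": opening from 0.0 (shut) to 1.0 (fully open); "grip_force": force on a finger pad.
Only numpy, scipy, OpenCV 4.12 (cv2) and the standard library are available. Lean on these libraries where they do the work, as an engineer would, in place of code of your own. Each camera call takes 0.05 s, during which the arm holds its last target. There are 200 camera calls.

### The job

The round board of the revolving cosmetics tray has been screwed on off-centre. Take the dial gauge by its column and slide it over the dresser, pointing at the tray's spindle, until the board's edge has gently pushed the plunger in about half way (needle half way round), and let go of it; then turn the tray gently by its divider walls, at least one full turn in one direction, to find where the needle reads highest, and leave the tray standing with that high spot on the plunger. Do not drive the plunger to its stop, and leave everything else on the dresser where it is.

Things in the scene. Friction and masses are not known exactly. Their poses are not given: they have to be found in the camera images.
- turntable: Revolving cosmetics tray, foot fixed to the dresser; origin on the dresser at the spindle, the upright axis it turns on. It carries a plain round wooden board (see spindle) with a cross of four divider walls (see wall) round a 16 mm post that ends in a 22 mm ball, top 111 mm up. A little bearing drag (0.06 N m, more when turned fast): it stays where it is left.
- spindle (a point): On the spindle at the board's top face, 34 mm up. The board: 210 mm across, 16 mm thick, underside 18 mm up, sits about 3 mm off-centre, so its edge stands out 108 mm from the spindle at the high spot, 102 mm opposite; where is not marked.
- wall (a point): Top edge of one divider wall, 50 mm out from the spindle, 79 mm up; turns with the tray. Four such walls at right angles, from the post to 76 mm out, 6 mm thick, standing on the board. A closed gripper let down between two walls can push a wall round.
- tray (a joint): Angle the tray has been turned (rad), 0 at the start, growing anticlockwise seen from above; turns without end either way.
- gauge: Dial gauge on a loose steel stand, 0.9 kg. Origin on the dresser under the column; x along the plunger, z up. Base block 85 x 60 x 22 mm (x -45 to 40 mm). Square column 18 x 18 mm, sides along x and y, top 110 mm up: hold it there. Dial 77 mm across, face up, 39 mm high, centred 86 mm along x; stem to 138 mm, then the plunger.
- tip (a point): Centre of the plunger's 8 mm steel ball, 26 mm above the dresser; 162 mm in front of the column when free, 146 mm when fully in (16 mm travel). The spring pushes with about 1 N when free and 2.1 N when fully in; the polished ball slides easily along the edge.
- needle (a joint): Reading of the dial (rad): black needle on the white face, 0 with the plunger free, 6.28 (one turn) with it fully in; 0.393 rad per mm of plunger travel. At 0 it points to the column and it turns clockwise seen from above as the plunger is pushed in.
- perfume: Glass perfume atomizer, 44 x 30 mm, 102 mm tall; origin under its centre. Bystander.
- jar: Glass cream jar, 54 mm across, 45 mm tall; origin under its centre. Bystander.
- hairclip: Chrome hair clip, 64 x 12 mm, 10 mm high, lying; origin under its centre. Bystander.
- mug: Lime green ceramic mug, 82 mm across, 95 mm tall, holding make-up brushes up to 200 mm high; origin under its centre. Bystander.
- coaster: Square slate coaster, 100 x 100 x 7 mm; origin under its centre. Bystander.
- watchstand: Wooden watch stand with a watch, 85 x 75 mm foot, 135 mm tall; origin under its foot. Bystander.
- screwdriver: Screwdriver, 160 mm long, lying. Bystander.
Not all that is in view belongs to the job. What is shaped like the turntable but blue or purple is not meant.

How it is judged:
By the outcome, as a careful person would: the job done as asked, in the order asked, and still so for the second after the job is handed in, with the robot touching nothing.
It also fails if it takes over 72 s, if anything falls off the work surface, if the arm or the gripper's body presses on something with over 40 N, if the wrist force passes 120 N, or if a joint passes its speed limit or range.

## Working session

There is one attempt and no reset: what is moved stays moved. The work goes in short steps, Python scripts to look and compute and a tool call to move; the robot and the scene stay as the last step left them, time stands still between calls to the robot, and variables do not carry over. Pictures are saved under pics/ and viewed, at most 10 in all, crops included, and the job is handed in when it is done.

Besides the shell and the picture viewer there is one more tool, called after "Request:" by a JSON object that holds its "method" and its "body". step_arm: Moves the arm, as the interface text tells. Its arguments: {"type":"object","properties":{"motion":{"type":"array","items":{"type":"array"}},"force":{"type":"number"}},"required":["motion"]}

```bash
mkdir -p pics; python3 - <<'E'
from cell import *
import cv2,json
s=state();print({k:s[k] for k in('time_s','eef_pos','tcp_rot','gripper_width')})
for n in('scene','top'):
    cv2.imwrite(f'pics/{n}0.png',snapshot(n));c=calibration(n);print(n,c)
E
```

```text
{'time_s': 0.0, 'eef_pos': array([ 250.33055866, -599.18297088,  230.41632232]), 'tcp_rot': array([ 9.80475444e-01,  1.96639666e-01, -2.37091973e-04, -8.30012038e-04]), 'gripper_width': 0.9974953052263946}
scene {'intrinsics': array([[430.18391407,   0.        , 317.38156739],
       [  0.        , 430.18391407, 197.17697878],
       [  0.        ,   0.        ,   1.        ]]), 'R': array([[-0.68915244,  0.72460797, -0.00349264],
       [ 0.53570893,  0.50623885, -0.67582407],
       [-0.4879394 , -0.46761685, -0.7370547 ]]), 't': array([ 319.82240572, -198.42843405, 1516.65186521])}
top {'intrinsics': array([[455.04880395,   0.        , 325.04494888],
       [  0.        , 455.04880395, 194.42419694],
       [  0.        ,   0.        ,   1.        ]]), 'R': array([[ 0.00142096, -0.99993947,  0.01091065],
       [-0.98478804, -0.00329504, -0.17372871],
       [ 0.17375414, -0.01049782, -0.98473311]]), 't': array([  -5.88836713,  489.63091335, 1156.86714809])}
```

View pics/top0.png

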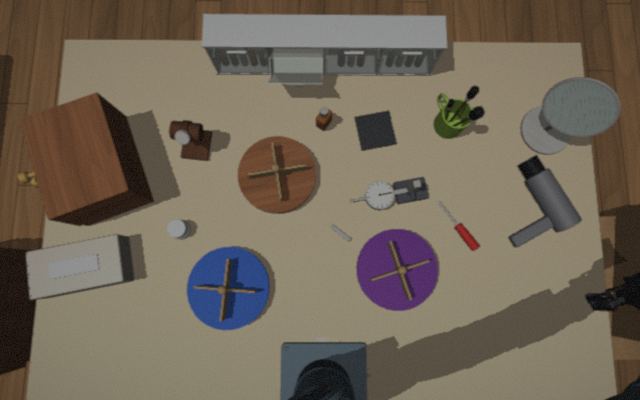

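View pics/scene0.png

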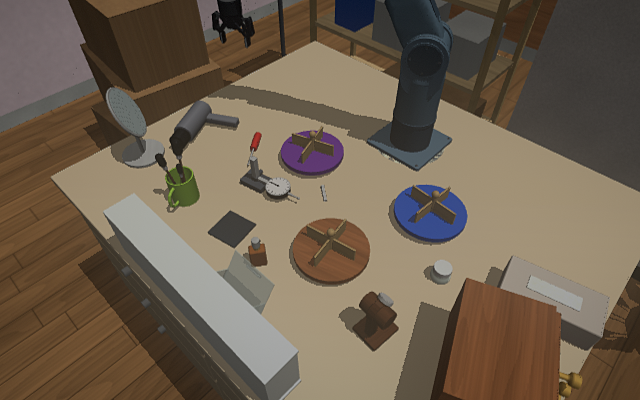

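Three tray-shaped things in the top view: wooden (277,174), blue (229,288) and purple (398,270). The plain wooden one fits the description. The gauge has its dial at (380,195) and its base at (411,190), with the tip at about (353,201) pointing at the wooden tray. I'll confirm both in one crop.

```bash
cat > h.py <<'E'
from cell import *
import cv2, numpy as np
def ray(n,u,v,z,c=None):
    c=c or calibration(n);R,t,K=c['R'],c['t'],c['intrinsics']
    C=-R.T@t;d=R.T@np.linalg.solve(K,[u,v,1.]);return C+d*(z-C[2])/d[2]
def proj(n,X,c=None):
    c=c or calibration(n);p=c['intrinsics']@(c['R']@np.array(X,float)+c['t']);return p[:2]/p[2]
E
python3 - <<'E'
from h import *
im=cv2.imread('pics/top0.png')
cv2.imwrite('pics/crop1.png',cv2.resize(im[125:225,230:440],None,fx=3.8,fy=3.8,interpolation=cv2.INTER_CUBIC))
for n,u,v,z in(('tray',277,174,34),('ball',277,169,100),('dial',380,195,39),('tip',353,201,26),('clip',341,232,5),('perf',324,118,0)):print(n,ray('top',u,v,z).round())
E
```

```text
tray [546. 124.  34.]
ball [545. 118. 100.]
dial [ 489. -150.   39.]
tip [475. -80.  26.]
clip [394. -48.   5.]
perf [716.  -2.   0.]
```

View pics/crop1.png

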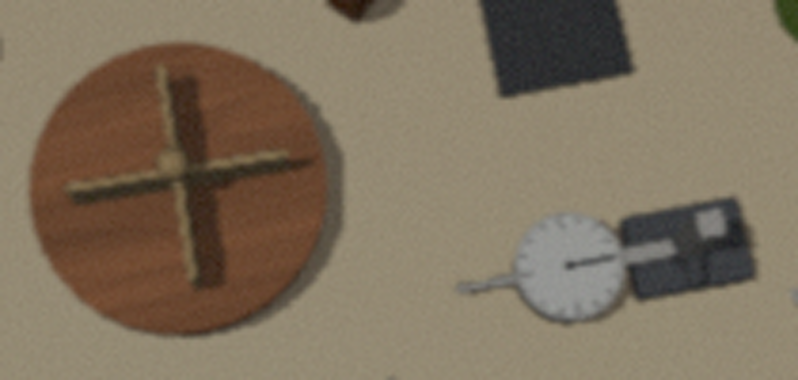

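The crop confirms it: plain wooden board with a cross, board centre at crop (180,189), ball at (172,162). The gauge has its column top at (711,222), dial at (570,267), tip ball at (463,288), and the needle points at the column (0).

```bash
python3 - <<'E'
from h import *
P=lambda u,v,z:ray('top',230+(u+.5)/3.8-.5,125+(v+.5)/3.8-.5,z)
col=P(711,222,110);tip=P(463,288,26);dial=P(570,267,39);ball=P(172,162,100)
print('col',col.round(1),'tip',tip.round(1),'dial',dial.round(1),'ball',ball.round(1))
# second view: scene
c=calibration('scene');
for X in(col,tip,dial,ball):print(proj('scene',X).round(1))
d=tip-col;print('len',np.hypot(*d[:2]),'head',np.degrees(np.arctan2(d[1],d[0])))
d2=dial-col;print('len',np.hypot(*d2[:2]),'head',np.degrees(np.arctan2(d2[1],d2[0])))
s=ball-col;print('spindle',np.hypot(*s[:2]),np.degrees(np.arctan2(s[1],s[0])))
for p in((70,190),(290,155),(163,68),(197,280)):
  w=P(*p,79)-ball;print('wall',np.hypot(*w[:2]).round(),np.degrees(np.arctan2(w[1],w[0])).round(1))
im=cv2.imread('pics/top0.png');hsv=cv2.cvtColor(im,cv2.COLOR_BGR2HSV)
m=cv2.inRange(hsv,(0,90,40),(20,255,200));n,l,st,ce=cv2.connectedComponentsWithStats(m);k=l[195,277] or l[185,260]
pts=cv2.findContours((l==k).astype('uint8'),0,1)[0][0];e=cv2.fitEllipse(cv2.convexHull(pts));print('board',e,ray('top',*e[0],34))
from scipy.spatial.transform import Rotation as Rr
print(Rr.from_quat(state()['tcp_rot']).as_matrix().round(3))
s=cv2.imread('pics/scene0.png');cv2.imwrite('pics/crop2.png',cv2.resize(s[130:300,220:400],None,fx=3.5,fy=3.5,interpolation=cv2.INTER_CUBIC))
E
```

```text
col [ 507.5 -233.5  110. ] tip [476.6 -75.5  26. ] dial [ 489.5 -149.3   39. ] ball [549. 123. 100.]
[251.2 157.7]
[296.4 197.5]
[276.3 184.7]
[329. 232.]
len 161.02129409519986 head 101.0546343656789
len 86.07545054154534 head 102.02254672643626
spindle 358.9374798723267 83.35800981239105
wall 72.0 101.8
wall 79.0 -82.5
wall 72.0 7.7
wall 78.0 -167.9
board ((276.73046875, 174.2183380126953), (76.58871459960938, 78.5308609008789), 75.00916290283203) [545.64876629 124.46771761  34.        ]
[[ 0.923  0.386 -0.001]
 [ 0.386 -0.923  0.001]
 [-0.    -0.002 -1.   ]]
```

View pics/crop2.png

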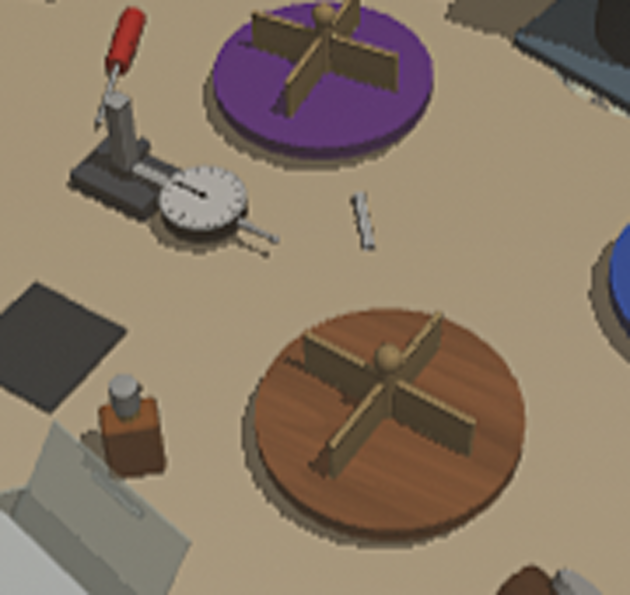

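Scene view agrees to about 2 px (column top at crop (118,100), tip (275,240), ball (388,356)). The path ahead of the gauge is clear. I'll move above the column and align the fingers.

Request:
{"method": "step_arm", "body": {"motion": [[[0,0,0],[38,-24,0],0],[[0,0,0],[38,-24,0],0],[[0,0,0],[38,-24,0],0],[[0,0,0],[38,-24,0],0],[[0,0,0],[38,-24,0],0],[[0,0,0],[38,-24,0],0],[[0,0,0],[38,-24,0],0],[[0,0,0],[38,-24,0],0],[[0,0,0],[38,-24,0],0],[[0,0,0],[36,-24,0],0]]}}

```text
time_s: 1.1
eef_pos: [507.6, -230.7, 231.1]
tcp_rot: [0.98, 0.197, -0.0, -0.0]
wrist_force: [0.3, -0.5, -0.7]
gripper_width: 1.0
grip_force: 0.0
```

Request:
{"method": "step_arm", "body": {"motion": [[[0,0,-7.88],[0,0,0],0],[[0,0,-7.88],[0,0,0],0],[[0,0,-7.88],[0,0,0],0],[[0,0,-7.88],[0,0,0],0],[[0,0,-7.88],[0,0,0],0],[[0,0,-7.88],[0,0,0],0],[[0,0,-7.88],[0,0,0],0],[[0,0,-7.88],[0,0,0],0],[[0,0,-7.88],[0,0,0],0],[[0,0,-7.88],[0,0,0],0]]}}

```text
time_s: 2.1
eef_pos: [506.5, -232.5, 230.9]
tcp_rot: [0.631, 0.776, -0.0, -0.0]
wrist_force: [-1.0, -0.7, 0.5]
gripper_width: 1.001
grip_force: 0.0
```

```bash
cat >> h.py <<'E'
from scipy.spatial.transform import Rotation as Rr
def st():
    s=state();M=Rr.from_quat(s['tcp_rot']).as_matrix()
    print('t',round(s['time_s'],2),'pos',s['eef_pos'].round(1),'xhead',np.degrees(np.arctan2(M[1,0],M[0,0])).round(2),'tilt',M[:2,2].round(4),'F',np.round(s['wrist_force'],1),'w',round(s['gripper_width'],3),'g',round(float(s['grip_force']),1))
    return s,M
E
python3 - <<'E'
from h import *
st();c=calibration('wrist');im=snapshot('wrist');cv2.imwrite('pics/w1.png',im)
np.savez('w1.npz',**c)
for X in((506,-232,110),(476,-75,26)):print(proj('wrist',X,c))
E
```

```text
t 2.1 pos [ 506.5 -232.5  230.9] xhead 101.8 tilt [-0.0008  0.0003] F [-1.  -0.7  0.5] w 1.001 g 0.0
[316.63684336 188.77727906]
[319.99573388 -15.32453266]
```

View pics/w1.png

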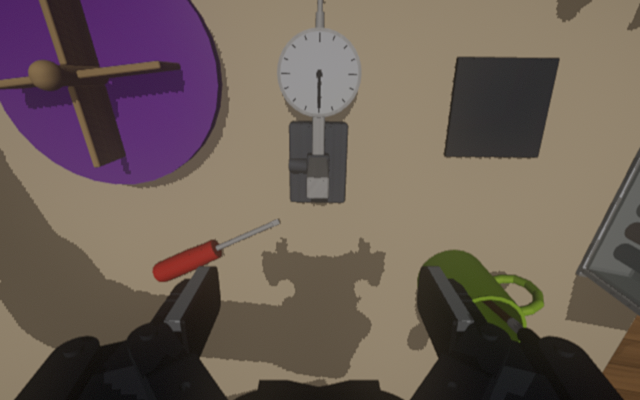

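The wrist view shows the column top at (318,187) against a predicted (317,189), with the gauge axis vertical in the image. The fingers will straddle the column, so I'll go down and grip.

Request:
{"method": "step_arm", "body": {"motion": [[[0,0,0],[0,0,42],0],[[0,0,0],[0,0,42],0],[[0,0,0],[0,0,42],0],[[0,0,0],[0,0,40],0],[[0,0,0],[0,0,0],0.6],[[0,0,0],[0,0,0],1],[[0,0,0],[0,0,0],1],[[0,0,0],[0,0,0],1],[[0,0,0],[0,0,0],1],[[0,0,0],[0,0,0],1]], "force": 40}}

```text
time_s: 3.15
eef_pos: [507.3, -233.4, 66.9]
tcp_rot: [0.633, 0.774, -0.0, 0.001]
wrist_force: [-3.4, -0.4, 9.4]
gripper_width: 0.209
grip_force: 44.9
```

```bash
python3 - <<'E'
from h import *
st();c=calibration('top');im=snapshot('top');cv2.imwrite('pics/t2.png',im)
E
```

```text
t 3.15 pos [ 507.3 -233.4   66.9] xhead 101.43 tilt [ 0.0013 -0.0015] F [-3.4 -0.4  9.4] w 0.209 g 44.9
```

Gripped. I'll turn the gauge to heading 83.4° and slide it most of the way towards the spindle.

Request:
{"method": "step_arm", "body": {"motion": [[[0,0,4.5],[0,0,-1],1],[[0,0,4.5],[0,0,0],1],[[0,0,4.5],[0,0,0],1],[[0,0,4.5],[0,0,0],1],[[0,0,0],[15,0,0],1],[[0,0,0],[20,0,0],1],[[0,0,0],[20,0,0],1],[[0,0,0],[15,0,0],1],[[0,0,0],[5,0,0],1],[[0,0,0],[0,0,0],1]]}}

```text
time_s: 4.2
eef_pos: [518.6, -162.4, 69.9]
tcp_rot: [0.747, 0.665, 0.0, 0.005]
wrist_force: [-1.1, -9.3, 18.9]
gripper_width: 0.206
grip_force: 46.5
```

```bash
python3 - <<'E'
from h import *
s,M=st();c=calibration('wrist');im=snapshot('wrist')
t=snapshot('top');cv2.imwrite('pics/t3.png',t)
a=cv2.resize(t[110:230,230:430],(640,384),interpolation=cv2.INTER_CUBIC)
b=cv2.resize(im[:,160:480],None,fx=.5,fy=.5)
o=np.zeros((384,800,3),'uint8');o[:,:640]=a;o[:200,640:]=b
cv2.imwrite('pics/t3c.png',o)
cv2.imwrite('pics/w3.png',im)
p=s['eef_pos'];u=np.array([549,123])-p[:2];print(np.hypot(*u),np.degrees(np.arctan2(u[1],u[0])))
E
```

```text
t 4.2 pos [ 518.6 -162.4   69.9] xhead 83.41 tilt [ 0.0069 -0.0068] F [-1.1 -9.3 18.9] w 0.206 g 46.5
286.97976767310263 83.912231515331
```

View pics/t3c.png

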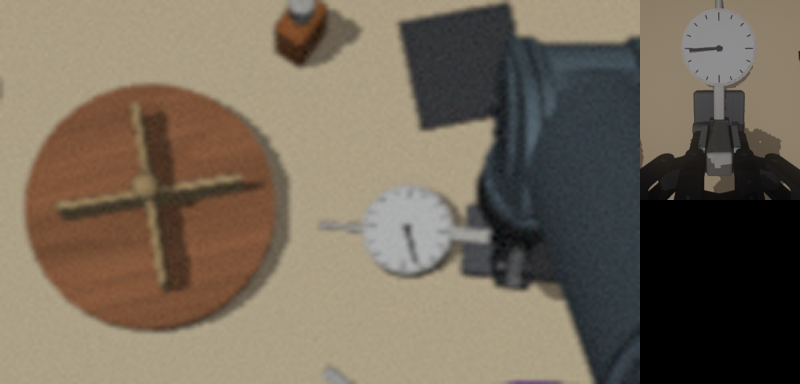

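```bash
python3 - <<'E'
from h import *
s,M=st()
P=lambda u,v,z:ray('top',230+u/3.2,110+v/3.2,z).round(1)
print('tip',P(325,225,26),'dial',P(407,230,39),'edge',P(277,222,34),P(270,222,20))
im=cv2.imread('pics/w3.png');sc=snapshot('scene');cv2.imwrite('pics/s3.png',sc)
o=np.zeros((600,800,3),'uint8')
o[:300,:]=cv2.resize(sc[150:260,230:400],(800,518),interpolation=cv2.INTER_CUBIC)[20:320]
o[300:,:480]=cv2.resize(im[0:400,:],(480,300))
o[300:,480:]=cv2.resize(im[100:400,160:480],(320,300))
cv2.imwrite('pics/c4.png',o)
print(proj('scene',(537,-1,26)),'->crop',(proj('scene',(537,-1,26))-[230,150])*4.706-[0,20])
E
```

```text
t 4.3 pos [ 518.6 -162.5   69.9] xhead 83.38 tilt [ 0.007  -0.0064] F [-0.5 -9.  19. ] w 0.205 g 46.5
tip [531.2 -22.4  26. ] dial [524.5 -90.2  39. ] edge [532.   17.9  34. ] [534.9  23.9  20. ]
[299.6066686  221.94856861] ->crop [327.56898243 318.58996388]
```

View pics/c4.png

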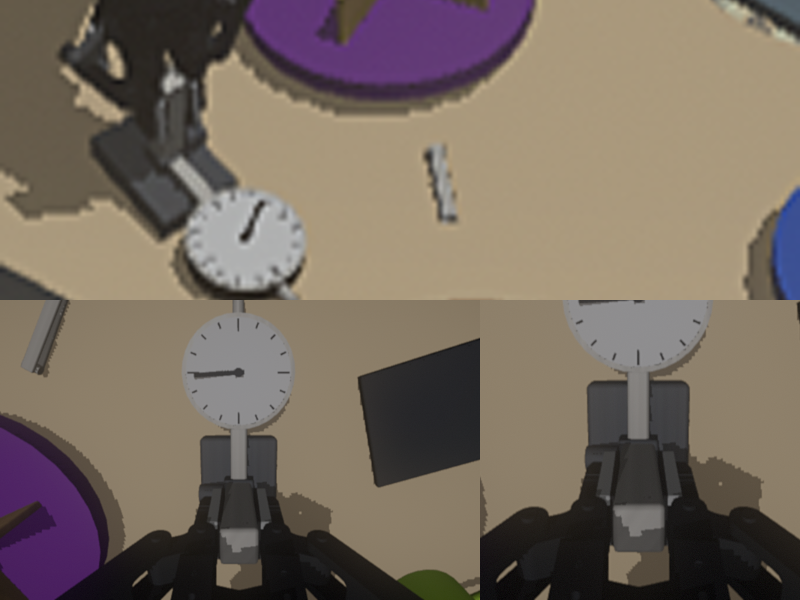

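The scene and wrist views show the gauge in line with the tool, with the dial at wrist-crop (238,373). However, the needle is about 90° round without board contact, and the tool is pressing down with 19 N. I'll relieve that pressure and read the needle numerically.

Request:
{"method": "step_arm", "body": {"motion": [[[0,0,0],[0,0,-2],1],[[0,0,0],[0,0,-2],1],[[0,0,0],[0,0,0],1]]}}

```text
time_s: 4.65
eef_pos: [514.3, -157.3, 69.9]
tcp_rot: [0.746, 0.666, -0.0, -0.001]
wrist_force: [-2.0, -0.4, -1.5]
gripper_width: 0.203
grip_force: 43.8
```

```bash
cat >> h.py <<'E'
def needle(n,dial,head,im=None,c=None):
    """needle reading; dial = guess of dial centre (xy), head = gauge heading deg"""
    c=c or calibration(n);im=snapshot(n) if im is None else im
    g=im.min(2).astype(np.float32)
    def samp(c0,r,a):
        X=np.stack([c0[0]+r*np.cos(a),c0[1]+r*np.sin(a),np.full(a.shape,39.)],-1).reshape(-1,3)
        q=(c['R']@X.T).T+c['t'];q=(c['intrinsics']@q.T).T;q=(q[:,:2]/q[:,2:]).astype(np.float32)
        return cv2.remap(g,q[:,0].reshape(a.shape),q[:,1].reshape(a.shape),1)
    A=np.radians(np.arange(0,360,6));rr=np.linspace(0,36,10)
    rg,ag=np.meshgrid(rr,A);ro,ao=np.meshgrid([41.,43.],A)
    best=max(((samp(np.add(dial,(i,j)),rg,ag).mean()-samp(np.add(dial,(i,j)),ro,ao).mean()),i,j) for i in range(-15,16) for j in range(-15,16))
    d=np.add(dial,best[1:])
    B=np.radians(np.arange(0,360,1.));rg,ag=np.meshgrid(np.linspace(9,24,12),B)
    p=samp(d,rg,ag).mean(1);w=np.clip(np.median(p)-p,0,None);k=w.argmax()
    sel=(k+np.arange(-12,13))%360;off=(np.arange(-12,13)*w[sel]).sum()/w[sel].sum()
    return d,(head+180-(k+off))%360/57.2958,best[0],w.max()
E
python3 - <<'E'
from h import *
st();print(needle('wrist',(524,-90),83.4));print(needle('top',(524,-90),83.4));print(needle('top',(490,-149),101.5,cv2.imread('pics/top0.png')))
z=np.load('w1.npz');print(needle('wrist',(490,-149),101.5,cv2.imread('pics/w1.png'),z))
print(needle('top',(524,-90),83.4,cv2.imread('pics/t3.png')),needle('top',(490,-149),101.5,cv2.imread('pics/t2.png')))
E
```

```text
t 4.65 pos [ 514.3 -157.3   69.9] xhead 83.53 tilt [-0.0019  0.0007] F [-2.  -0.4 -1.5] w 0.203 g 43.8
(array([526, -78]), np.float64(0.15063780269150517), np.float32(45.630745), np.float32(81.53056))
(array([525, -83]), np.float64(0.10444935193449485), np.float32(40.62834), np.float32(53.010567))
(array([ 494, -150]), np.float64(0.1737231537820592), np.float32(36.998573), np.float32(50.403313))
(array([ 486, -148]), np.float64(6.0237031190358), np.float32(32.943222), np.float32(71.54488))
(array([529, -88]), np.float64(1.191295532768669), np.float32(40.02224), np.float32(55.216362)) (array([ 494, -150]), np.float64(0.13358074086706007), np.float32(40.900864), np.float32(56.75334))
```

With the pressure off, the forces are about 0 and the needle is back near 0, so that reading was a transient. I'll creep on.

Request:
{"method": "step_arm", "body": {"motion": [[[0,0,0],[4,0,0],1],[[0,0,0],[4,0,0],1],[[0,0,0],[4,0,0],1],[[0,0,0],[4,0,0],1],[[0,0,0],[2,0,0],1],[[0,0,0],[2,0,0],1],[[0,0,0],[0,0,0],1],[[0,0,0],[0,0,0],1]]}}

```text
time_s: 5.55
eef_pos: [517.5, -138.0, 70.1]
tcp_rot: [0.746, 0.666, -0.0, -0.0]
wrist_force: [-0.4, 0.6, -8.7]
gripper_width: 0.212
grip_force: 43.0
```

```bash
python3 - <<'E'
from h import *
s,M=st();p=s['eef_pos'];g=p[:2]+82*M[:2,0]
for n in('wrist','top'):print(n,needle(n,g.round(),np.degrees(np.arctan2(M[1,0],M[0,0]))))
E
```

```text
t 5.55 pos [ 517.5 -138.    70.1] xhead 83.49 tilt [-0.0004  0.0002] F [-0.4  0.6 -8.7] w 0.212 g 43.0
wrist (array([525., -58.]), np.float64(6.134208462807117), np.float32(45.189346), np.float32(84.90254))
top (array([529., -64.]), np.float64(0.13843948050432917), np.float32(40.210846), np.float32(53.758545))
```

Request:
{"method": "step_arm", "body": {"motion": [[[0,0,0],[2,0,1],1],[[0,0,0],[2,0,0],1],[[0,0,0],[1,0,0],1],[[0,0,0],[0,0,0],1],[[0,0,0],[0,0,0],1]]}}

```text
time_s: 6.15
eef_pos: [518.8, -134.1, 69.9]
tcp_rot: [0.746, 0.666, 0.0, 0.001]
wrist_force: [-1.8, -5.9, 2.7]
gripper_width: 0.207
grip_force: 44.4
```

```bash
python3 - <<'E'
from h import *
s,M=st();p=s['eef_pos'];g=p[:2]+82*M[:2,0]
for n in('wrist','top'):print(n,needle(n,g.round(),np.degrees(np.arctan2(M[1,0],M[0,0]))))
E
```

```text
t 6.15 pos [ 518.8 -134.1   69.9] xhead 83.45 tilt [ 0.0013 -0.0011] F [-1.8 -5.9  2.7] w 0.207 g 44.4
wrist (array([529., -54.]), np.float64(0.024570635383981288), np.float32(45.01892), np.float32(86.03952))
top (array([529., -59.]), np.float64(0.06835339547359259), np.float32(41.85592), np.float32(65.87577))
```

Request:
{"method": "step_arm", "body": {"motion": [[[0,0,0],[2,0,-0.3],1],[[0,0,0],[2,0,0],1],[[0,0,0],[1,0,0],1],[[0,0,0],[0,0,0],1],[[0,0,0],[0,0,0],1]]}}

```text
time_s: 6.75
eef_pos: [519.3, -128.4, 69.9]
tcp_rot: [0.746, 0.666, 0.0, 0.0]
wrist_force: [-1.0, -4.8, 2.4]
gripper_width: 0.204
grip_force: 44.4
```

```bash
python3 - <<'E'
from h import *
s,M=st();p=s['eef_pos'];g=p[:2]+82*M[:2,0]
for n in('wrist','top'):print(n,needle(n,g.round(),np.degrees(np.arctan2(M[1,0],M[0,0]))))
E
```

```text
t 6.75 pos [ 519.3 -128.4   69.9] xhead 83.48 tilt [ 0.0011 -0.0004] F [-1.  -4.8  2.4] w 0.204 g 44.4
wrist (array([531., -49.]), np.float64(0.1288874950622247), np.float32(45.43579), np.float32(84.29726))
top (array([529., -55.]), np.float64(0.04237168196824321), np.float32(40.902573), np.float32(61.18714))
```

```bash
python3 - <<'E'
from h import *
t=snapshot('top');s=snapshot('scene');cv2.imwrite('pics/t5.png',t)
o=np.zeros((600,800,3),'uint8')
o[:300]=cv2.resize(t[150:225,225:425],(800,300),interpolation=cv2.INTER_CUBIC)
o[300:]=cv2.resize(s[165:240,225:425],(800,300),interpolation=cv2.INTER_CUBIC)
cv2.imwrite('pics/c5.png',o)
E
```

```text
(no output)
```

View pics/c5.png

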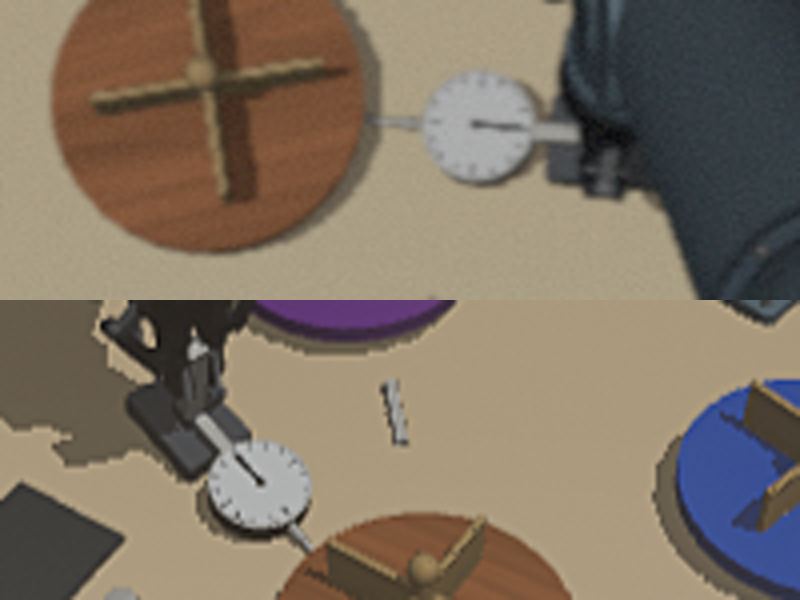

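Top view: tip at crop (370,120), just at the board's edge (364,120); needle still 0. Contact starts about here.

Request:
{"method": "step_arm", "body": {"motion": [[[0,0,0],[2,0,0],1],[[0,0,0],[2,0,0],1],[[0,0,0],[1,0,0],1],[[0,0,0],[0,0,0],1],[[0,0,0],[0,0,0],1]]}}

```text
time_s: 7.45
eef_pos: [519.7, -123.7, 69.9]
tcp_rot: [0.746, 0.666, 0.0, 0.0]
wrist_force: [0.1, -6.0, 3.5]
gripper_width: 0.207
grip_force: 44.6
```

```bash
python3 - <<'E'
from h import *
s,M=st();p=s['eef_pos'];g=p[:2]+76*M[:2,0]
for n in('wrist','top'):print(n,needle(n,g.round(),np.degrees(np.arctan2(M[1,0],M[0,0]))))
E
```

```text
t 7.45 pos [ 519.7 -123.7   69.9] xhead 83.46 tilt [ 0.0008 -0.0006] F [ 0.1 -6.   3.5] w 0.207 g 44.6
wrist (array([530., -44.]), np.float64(0.03504663371143365), np.float32(45.61199), np.float32(85.9823))
top (array([531., -49.]), np.float64(0.12091788487120465), np.float32(41.43923), np.float32(54.168694))
```

Request:
{"method": "step_arm", "body": {"motion": [[[0,0,0],[1.5,0,0],1],[[0,0,0],[1.5,0,0],1],[[0,0,0],[1,0,0],1],[[0,0,0],[0,0,0],1],[[0,0,0],[0,0,0],1]]}}

```text
time_s: 8.05
eef_pos: [520.1, -119.8, 69.9]
tcp_rot: [0.746, 0.666, 0.0, 0.0]
wrist_force: [-0.6, -5.7, 3.9]
gripper_width: 0.203
grip_force: 44.6
```

```bash
python3 - <<'E'
from h import *
s,M=st();p=s['eef_pos'];g=p[:2]+78*M[:2,0]
for n in('wrist','top'):
  im=snapshot(n);cv2.imwrite(f'pics/{n}6.png',im);print(n,needle(n,g.round(),np.degrees(np.arctan2(M[1,0],M[0,0])),im))
E
```

```text
t 8.05 pos [ 520.1 -119.8   69.9] xhead 83.46 tilt [ 0.0006 -0.0007] F [-0.6 -5.7  3.9] w 0.203 g 44.6
wrist (array([529., -40.]), np.float64(6.218263797415059), np.float32(44.48987), np.float32(85.64473))
top (array([532., -47.]), np.float64(0.15520294964594186), np.float32(39.963463), np.float32(51.085335))
```

```bash
python3 - <<'E'
from h import *
for f,y in(('t5',0),('top6',0)):
    im=cv2.imread(f'pics/{f}.png')
    cx=np.arange(300,352)
    # dial row ~181 at 345 ; axis row: from (345,181.7) to (317.5,180)
    r=180+(cx-317.5)*1.7/27.3
    v=cv2.remap(im,cx.astype(np.float32)[None],r.astype(np.float32)[None],1)[0]
    print(f);print(' '.join(f'{c}:{a[0]}/{a[2]}' for c,a in zip(cx,v)))
E
```

```text
t5
300:56/122 301:56/121 302:51/118 303:59/125 304:54/119 305:53/119 306:53/120 307:59/123 308:56/123 309:55/119 310:56/122 311:56/122 312:52/119 313:56/123 314:55/118 315:63/108 316:68/87 317:78/85 318:89/94 319:105/112 320:126/137 321:136/149 322:133/145 323:128/141 324:127/139 325:132/142 326:134/142 327:130/139 328:128/134 329:131/138 330:141/146 331:163/165 332:168/166 333:163/162 334:163/163 335:169/168 336:173/172 337:172/170 338:172/171 339:172/171 340:174/173 341:169/168 342:157/157 343:134/133 344:131/131 345:143/141 346:151/149 347:153/151 348:146/145 349:135/136 350:124/124 351:120/120
top6
300:56/120 301:56/120 302:57/120 303:58/121 304:54/121 305:57/122 306:55/121 307:57/121 308:55/121 309:54/122 310:57/121 311:54/121 312:57/123 313:57/122 314:56/118 315:64/106 316:81/96 317:82/91 318:82/91 319:107/114 320:126/139 321:136/150 322:138/151 323:138/147 324:137/144 325:134/140 326:135/141 327:146/150 328:155/158 329:161/160 330:160/160 331:166/165 332:170/167 333:173/173 334:173/171 335:172/169 336:172/173 337:172/171 338:166/165 339:152/150 340:129/128 341:128/128 342:133/132 343:140/141 344:145/144 345:146/147 346:149/149 347:152/152 348:154/153 349:154/154 350:142/138 351:133/135
```

```bash
python3 - <<'E'
from h import *
s=snapshot('scene');cv2.imwrite('pics/s6.png',s);w=cv2.imread('pics/wrist6.png');t=cv2.imread('pics/top6.png')
o=np.zeros((600,800,3),'uint8')
o[:400,:400]=cv2.resize(s[165:230,245:310],(400,400),interpolation=cv2.INTER_CUBIC)
o[:400,400:]=cv2.resize(w[0:240,200:440],(400,400),interpolation=cv2.INTER_CUBIC)
o[400:]=cv2.resize(t[165:200,290:360],(800,400),interpolation=cv2.INTER_CUBIC)[100:300]
cv2.imwrite('pics/c6.png',o)
E
```

```text
(no output)
```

View pics/c6.png

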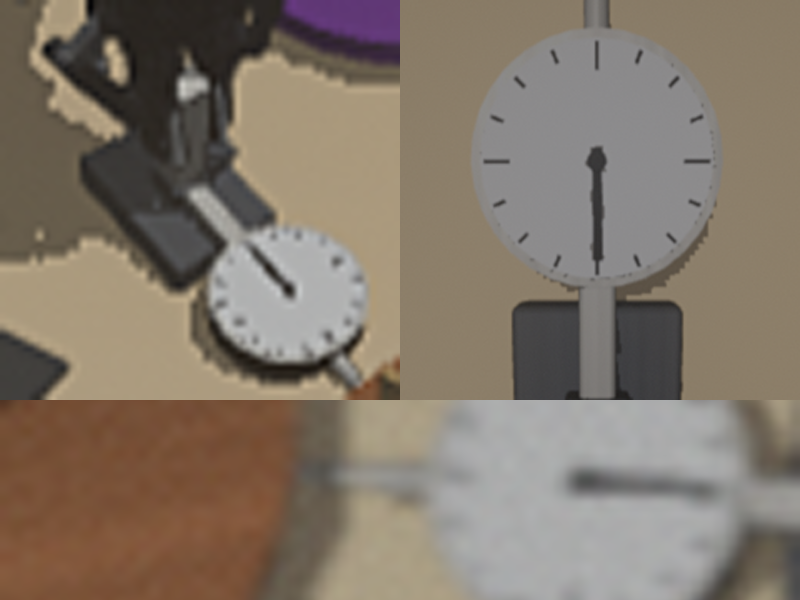

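In the top crop the plunger vanishes at the board's edge (300,470), about 10 mm too early for a free plunger, while the needle is at 0. So the gauge has pitched nose-down in the pads and the ball is under the board. I'll back out, let go so it stands flat, and regrip lower.

Request:
{"method": "step_arm", "body": {"motion": [[[0,0,0],[-4,0,0],1],[[0,0,0],[-5,0,0],1],[[0,0,0],[-5,0,0],1],[[0,0,0],[-5,0,0],1],[[0,0,0],[-4,0,0],1],[[0,0,0],[0,0,0],0.7],[[0,0,0],[0,0,0],0.5],[[0,0,0],[0,0,0],0.4],[[0,0,0],[0,0,0],0.4]]}}

```text
time_s: 9.1
eef_pos: [517.3, -142.5, 69.7]
tcp_rot: [0.746, 0.666, -0.0, 0.0]
wrist_force: [0.1, 0.3, 0.2]
gripper_width: 0.597
grip_force: 0.0
```

```bash
python3 - <<'E'
from h import *
s,M=st();p=s['eef_pos'];g=p[:2]+80*M[:2,0]
for n in('wrist','top'):
  im=snapshot(n);cv2.imwrite(f'pics/{n}7.png',im);d=needle(n,g.round(),np.degrees(np.arctan2(M[1,0],M[0,0])),im);print(n,d,'fwd of TCP',M[:2,:2].T@(d[0]-p[:2]))
c=calibration('wrist')
im=cv2.imread('pics/wrist7.png');g=im.min(2);m=(g>105).astype('uint8');n,l,stt,ce=cv2.connectedComponentsWithStats(m)
q=proj('wrist',[*(p[:2]+84*M[:2,0]),39],c);k=np.argmin([1e9]+[np.hypot(*(ce[i]-q))+(1e6 if stt[i,4]<2000 else 0) for i in range(1,n)]);
print(q,ce[k],stt[k])
E
```

```text
t 9.1 pos [ 517.3 -142.5   69.7] xhead 83.47 tilt [ 0.0002 -0.0005] F [0.1 0.3 0.2] w 0.597 g 0.0
wrist (array([531., -54.]), np.float64(0.1898304052549804), np.float32(43.036324), np.float32(59.760124)) fwd of TCP [89.46107176  3.60303751]
top (array([529., -73.]), np.float64(0.11638937828147279), np.float32(39.851433), np.float32(64.01205)) fwd of TCP [70.3568828   3.77588949]
[316.73922494  79.37524797] [307.130008   138.76855394] [     0      0    631    347 115016]
```

```bash
cat >> h.py <<'E'
from scipy.optimize import least_squares
def dialpix(n,im,guess,c):
    """dial ellipse centre in the picture near the world guess"""
    h=cv2.cvtColor(cv2.GaussianBlur(im,(3,3),0),cv2.COLOR_BGR2HSV)
    q=proj(n,guess,c);best=None
    for v in(100,115,130):
        m=cv2.inRange(h,(0,0,v),(180,45,255))
        r=12 if n=='wrist' else 4
        m=cv2.morphologyEx(cv2.morphologyEx(m,cv2.MORPH_CLOSE,np.ones((2*r+1,)*2,'uint8')),cv2.MORPH_OPEN,cv2.getStructuringElement(cv2.MORPH_ELLIPSE,(2*r+5,)*2))
        for k in cv2.findContours(m,0,1)[0]:
            if len(k)<12:continue
            e=cv2.fitEllipse(k);s=np.hypot(*(np.array(e[0])-q))
            if e[1][1]/e[1][0]<1.5 and (best is None or s<best[0]):best=(s,e)
    return best and best[1]
def triang(P,x0):
    """P: list of (calib, pixel)"""
    f=lambda X:np.concatenate([proj('',X,c)-q for c,q in P])
    r=least_squares(f,x0);return r.x,r.fun
E
python3 - <<'E'
from h import *
s,M=st();g=[*(s['eef_pos'][:2]+80*M[:2,0]),39];P=[]
for n in('wrist','top','scene'):
    c=calibration(n);im=cv2.imread(f'pics/{n}7.png') if n!='scene' else snapshot(n)
    e=dialpix(n,im,g,c);print(n,proj(n,g,c).round(1),e)
    if e:P.append((c,np.array(e[0])))
print(triang(P,g));print(triang(P[1:],g))
z=dict(np.load('w1.npz'));g=[490,-149,39]
P=[(c,np.array(dialpix(n,cv2.imread(f),g,c)[0])) for n,f,c in(('wrist','pics/w1.png',z),('top','pics/top0.png',calibration('top')),('scene','pics/scene0.png',calibration('scene')))]
print(triang(P,g),triang(P[1:],g))
E
```

```text
t 9.2 pos [ 517.2 -142.2   69.7] xhead 83.49 tilt [ 0.0001 -0.0003] F [ 0.9  0.3 -0.4] w 0.603 g 0.0
wrist [316.6  87.7] ((316.6133117675781, 97.56038665771484), (156.7815704345703, 160.32763671875), 32.045860290527344)
top [346.9 181.2] ((350.3570861816406, 180.76025390625), (27.356956481933594, 29.051082611083984), 99.64791107177734)
scene [287.2 205.8] ((285.8273620605469, 204.7024383544922), (19.368513107299805, 25.99361228942871), 99.57028198242188)
(array([525.87697723, -67.23824246,  41.06542611]), array([ 0.16848498,  0.30881758, -1.76305076,  0.4252022 ,  0.36156971,
       -0.19322082]))
(array([526.5902625 , -70.91010929,  38.46181807]), array([-0.44694751,  0.36558133, -0.62660453, -0.11606072]))
(array([ 489.91316226, -145.69136895,   39.74007671]), array([ 0.13644216,  0.09444724, -0.79485323,  0.81413095, -0.75773796,
       -0.32586983])) (array([ 490.62404203, -146.04836473,   39.47098706]), array([-0.67808566,  0.56772363, -1.00148473, -0.20088936]))
```

Released, the gauge stands level with its dial centre at about (526,-69,40). That puts the column 12 mm behind the TCP. I'll recentre, grip lower and harder, and slide more slowly.

Request:
{"method": "step_arm", "body": {"motion": [[[0,0,0],[-12,0.5,0],0.4],[[0,0,0],[0,0,11],0.4],[[0,0,0],[0,0,11],0.4],[[0,0,0],[0,0,0],0.6],[[0,0,0],[0,0,0],1],[[0,0,0],[0,0,0],1],[[0,0,0],[0,0,0],1],[[0,0,0],[0,0,0],1]], "force": 80}}

```text
time_s: 10.05
eef_pos: [515.9, -153.7, 47.3]
tcp_rot: [0.746, 0.666, -0.0, -0.0]
wrist_force: [-0.9, 0.4, -7.0]
gripper_width: 0.2
grip_force: 78.0
```

```bash
cat >> h.py <<'E'
def gauge(fwd=86,ns=('wrist','top','scene'),g=None,head=None):
    s,M=st();head=head or np.degrees(np.arctan2(M[1,0],M[0,0]))
    g=[*(s['eef_pos'][:2]+fwd*M[:2,0]),39] if g is None else g;P=[];I={}
    for n in ns:
        c=calibration(n);im=snapshot(n);I[n]=(im,c);e=dialpix(n,im,g,c)
        if e and np.hypot(*(np.array(e[0])-proj(n,g,c)))<(40 if n=='wrist' else 12):P.append((c,np.array(e[0])))
    x,r=triang(P,g);print('dial',x.round(1),'res',np.abs(r).max().round(1),len(P),'fwd',(M[:2,:2].T@(x[:2]-s['eef_pos'][:2])).round(1))
    for n,(im,c) in I.items():
        e=dialpix(n,im,x,c)
        if e is None: continue
        w=ray(n,*e[0],39,c)[:2];d=[needle1(im,c,w+[i,j],head) for i in(-1,0,1) for j in(-1,0,1)]
        print(n,'needle',np.round(max(d,key=lambda a:a[1]),2))
def needle1(im,c,d,head):
    g=im.min(2).astype(np.float32);B=np.radians(np.arange(0,360,1.));r,a=np.meshgrid(np.linspace(8,25,14),B)
    X=np.stack([d[0]+r*np.cos(a),d[1]+r*np.sin(a),np.full(a.shape,39.)],-1).reshape(-1,3)
    q=(c['R']@X.T).T+c['t'];q=(c['intrinsics']@q.T).T;q=(q[:,:2]/q[:,2:]).astype(np.float32)
    p=cv2.remap(g,q[:,0].reshape(a.shape),q[:,1].reshape(a.shape),1).mean(1)
    w=np.clip(np.median(p)-p,0,None);k=w.argmax();o=np.arange(-10,11);ww=w[(k+o)%360]
    return (head+180-(k+(o*ww).sum()/ww.sum()))%360/57.2958,w.max()
E
python3 -c "
from h import *
gauge()"
```

```text
t 10.05 pos [ 515.9 -153.7   47.3] xhead 83.5 tilt [-0.0007  0.0004] F [-0.9  0.4 -7. ] w 0.2 g 78.0
dial [525.8 -69.1  41.4] res 1.2 3 fwd [85.2  0.2]
wrist needle [3.000e-02 8.947e+01]
top needle [4.000e-02 6.625e+01]
scene needle [1.000e-02 9.571e+01]
```

Needle readers now agree (≈0.03) and the gauge is centred and level. I'll slide slowly.

Request:
{"method": "step_arm", "body": {"motion": [[[0,0,0],[1,0,0.4],1],[[0,0,0],[2,0,0],1],[[0,0,0],[3,0,0],1],[[0,0,0],[3,0,0],1],[[0,0,0],[2,0,0],1],[[0,0,0],[1,0,0],1],[[0,0,0],[0,0,0],1],[[0,0,0],[0,0,0],1]]}}

```text
time_s: 11.0
eef_pos: [518.0, -141.9, 47.2]
tcp_rot: [0.746, 0.666, 0.0, 0.0]
wrist_force: [1.0, -1.8, -3.0]
gripper_width: 0.201
grip_force: 78.5
```

```bash
python3 -c "
from h import *
gauge()"
```

```text
t 11.0 pos [ 518.  -141.9   47.2] xhead 83.49 tilt [0.0006 0.0003] F [ 1.  -1.8 -3. ] w 0.201 g 78.5
dial [527.7 -57.2  41.3] res 1.0 3 fwd [85.2  0.1]
wrist needle [ 6.24 89.73]
top needle [ 6.27 64.03]
scene needle [1.0000e-02 1.0704e+02]
```

Still free; the fwd distance is stable (85.2), so the gauge follows the tool.

Request:
{"method": "step_arm", "body": {"motion": [[[0,0,0],[1,0,0.2],1],[[0,0,0],[2,0,0],1],[[0,0,0],[1,0,0],1],[[0,0,0],[0,0,0],1],[[0,0,0],[0,0,0],1]]}}

```text
time_s: 11.65
eef_pos: [518.3, -139.0, 47.3]
tcp_rot: [0.746, 0.666, -0.0, 0.0]
wrist_force: [-0.5, -4.7, 0.8]
gripper_width: 0.199
grip_force: 79.2
```

```bash
python3 -c "
from h import *
gauge()"
```

```text
t 11.65 pos [ 518.3 -139.    47.3] xhead 83.45 tilt [ 0.0004 -0.001 ] F [-0.5 -4.7  0.8] w 0.199 g 79.2
dial [528.1 -54.4  40.5] res 1.0 3 fwd [85.2  0.1]
wrist needle [ 6.25 89.94]
top needle [4.000e-02 6.154e+01]
scene needle [5.0000e-02 1.0377e+02]
```

Request:
{"method": "step_arm", "body": {"motion": [[[0,0,0],[1,0,0],1],[[0,0,0],[2,0,0],1],[[0,0,0],[1,0,0],1],[[0,0,0],[0,0,0],1],[[0,0,0],[0,0,0],1]]}}

```text
time_s: 12.3
eef_pos: [518.7, -135.6, 47.3]
tcp_rot: [0.746, 0.665, -0.0, 0.001]
wrist_force: [-0.7, -6.5, 1.9]
gripper_width: 0.196
grip_force: 79.3
```

```bash
python3 -c "
from h import *
gauge()
t=snapshot('top')
cx=np.arange(305,350);x,y=np.meshgrid(cx,np.array([0]))
r=180+(cx-317.5)*1.7/27.3
for dr in(-4,0,4):
  v=cv2.remap(t,cx.astype(np.float32)[None],(r+dr).astype(np.float32)[None],1)[0]
  print(dr,' '.join(f'{c}:{a[0]}/{a[2]}' for c,a in zip(cx,v)))"
```

```text
t 12.3 pos [ 518.7 -135.6   47.3] xhead 83.43 tilt [ 0.0004 -0.0016] F [-0.7 -6.5  1.9] w 0.196 g 79.3
dial [528.6 -50.9  40. ] res 1.2 3 fwd [85.2  0.2]
wrist needle [ 1.23 88.19]
top needle [ 1.32 55.75]
scene needle [ 1.37 98.4 ]
-4 305:56/120 306:59/124 307:55/120 308:56/121 309:52/118 310:58/120 311:56/120 312:54/117 313:54/118 314:54/117 315:62/109 316:72/97 317:83/101 318:84/100 319:90/114 320:108/137 321:123/157 322:129/165 323:133/168 324:132/166 325:126/160 326:124/155 327:124/157 328:130/164 329:131/162 330:140/159 331:151/155 332:166/168 333:167/170 334:168/170 335:170/170 336:169/172 337:170/172 338:170/171 339:170/172 340:170/171 341:171/173 342:168/170 343:165/167 344:161/162 345:165/167 346:168/171 347:172/174 348:170/172 349:169/171
0 305:58/123 306:53/119 307:52/121 308:56/121 309:57/123 310:54/120 311:56/121 312:56/122 313:56/123 314:56/118 315:67/112 316:77/105 317:78/103 318:74/100 319:83/108 320:93/117 321:101/128 322:108/137 323:110/139 324:116/143 325:120/147 326:123/149 327:127/153 328:122/145 329:122/138 330:139/147 331:160/164 332:168/170 333:169/168 334:170/171 335:168/170 336:170/173 337:170/172 338:169/172 339:170/173 340:169/170 341:170/172 342:163/164 343:141/143 344:104/105 345:127/130 346:163/164 347:171/173 348:169/169 349:171/173
4 305:58/128 306:60/130 307:60/132 308:62/131 309:63/133 310:58/131 311:60/132 312:60/132 313:57/126 314:64/114 315:71/101 316:78/103 317:84/106 318:81/105 319:84/112 320:110/142 321:127/164 322:131/171 323:133/170 324:132/169 325:132/169 326:130/168 327:131/168 328:132/169 329:127/162 330:121/145 331:135/143 332:157/160 333:168/170 334:173/175 335:168/170 336:171/172 337:168/169 338:169/172 339:171/171 340:169/169 341:170/171 342:170/172 343:165/166 344:134/135 345:100/102 346:132/134 347:165/166 348:171/173 349:170/170
```

Contact: the needle reads about 1.3 rad (3.3 mm), all cameras agreeing. About 4.7 mm more.

Request:
{"method": "step_arm", "body": {"motion": [[[0,0,0],[1.2,0,0],1],[[0,0,0],[1.2,0,0],1],[[0,0,0],[1.2,0,0],1],[[0,0,0],[0.8,0,0],1],[[0,0,0],[0,0,0],1],[[0,0,0],[0,0,0],1]]}}

```text
time_s: 13.1
eef_pos: [519.2, -131.4, 47.4]
tcp_rot: [0.747, 0.665, -0.0, 0.001]
wrist_force: [-0.8, -6.8, 1.4]
gripper_width: 0.198
grip_force: 79.3
```

```bash
python3 -c "
from h import *
gauge()"
```

```text
t 13.1 pos [ 519.2 -131.4   47.4] xhead 83.42 tilt [ 0.0003 -0.0018] F [-0.8 -6.8  1.4] w 0.198 g 79.3
dial [529.  -46.9  39.7] res 1.0 3 fwd [85.1  0.1]
wrist needle [ 2.94 87.3 ]
top needle [ 2.98 61.43]
scene needle [ 2.99 95.58]
```

Needle 2.97 rad, about half way. I'll let go and rise.

Request:
{"method": "step_arm", "body": {"motion": [[[0,0,0],[0,0,0],0.8],[[0,0,0],[0,0,0],0.6],[[0,0,0],[0,0,0],0.45],[[0,0,0],[0,0,0],0.45],[[0,0,0],[0,0,-30],0.45],[[0,0,0],[0,0,-40],0.45],[[0,0,0],[0,0,-30],0.45]]}}

```text
time_s: 13.95
eef_pos: [519.5, -129.1, 148.8]
tcp_rot: [0.746, 0.666, 0.001, 0.0]
wrist_force: [0.2, -0.3, -0.4]
gripper_width: 0.552
grip_force: 0.0
```

```bash
python3 - <<'E'
from h import *
gauge(g=[529,-46.9,39],head=83.42)
# spindle ball: triangulate from start pictures
print('spindle',triang([(calibration('top'),np.array([275.3,167.6])),(calibration('scene'),np.array([330.8,231.6]))],[549,123,100]))
E
```

```text
t 13.95 pos [ 519.5 -129.1  148.8] xhead 83.54 tilt [0.0009 0.0006] F [ 0.2 -0.3 -0.4] w 0.552 g 0.0
dial [529.6 -46.9  40.6] res 1.1 3 fwd [82.8  0.8]
wrist needle [ 2.91 99.62]
top needle [ 2.94 59.49]
scene needle [ 2.94 81.78]
spindle (array([546.59575903, 123.74447413, 100.42374998]), array([-0.73375323,  0.54653145, -0.93299835, -0.11673663]))
```

Released at 2.94 rad. I'll close the gripper and go over to the sector between two walls at about -120° from the spindle, then push anticlockwise.

Request:
{"method": "step_arm", "body": {"motion": [[[0,0,-6.5],[0,0,0],0.6],[[0,0,0],[40,0,0],1],[[0,0,0],[42,0,0],1],[[0,0,0],[42,0,0],1],[[0,0,0],[42,0,0],1],[[0,0,0],[41,0,0],1],[[0,0,0],[0,0,32],1],[[0,0,0],[0,0,32],1],[[0,0,0],[0,0,20],1],[[0,0,0],[0,0,12],1]]}}

```text
time_s: 15.1
eef_pos: [516.8, 77.2, 48.1]
tcp_rot: [0.707, 0.707, -0.002, -0.002]
wrist_force: [-0.3, -0.1, -0.4]
gripper_width: 0.0
grip_force: 0.0
```

```bash
cat >> h.py <<'E'
SP=np.array([547.,125.])
def wallang(I,near=None,dbg=False):
    r=np.linspace(20,72,27);T=np.arange(0,90,1.);S=np.zeros(90)
    for n,(im,c) in I.items():
        b=np.minimum(im[:,:,0].astype(np.float32),100)
        best=None
        for dx in(-4,-2,0,2,4):
          for dy in(-4,-2,0,2,4):
            sc=[]
            for th in T:
                a=np.radians(th+90*np.arange(4))[:,None]
                X=np.stack([SP[0]+dx+r*np.cos(a),SP[1]+dy+r*np.sin(a),np.full((4,27),79.)],-1).reshape(-1,3)
                q=(c['R']@X.T).T+c['t'];q=(c['intrinsics']@q.T).T;q=(q[:,:2]/q[:,2:]).astype(np.float32)
                sc.append(cv2.remap(b,q[:,0][None],q[:,1][None],1).mean())
            if best is None or max(sc)>max(best):best=sc
        best=np.array(best);S+=best-np.median(best);print(n,'wall',best.argmax(),round(best.max()-np.median(best),1))
    return S.argmax()
def look(g=[529,-46.9,39],head=83.42):
    s,M=st();p=s['eef_pos'][:2]-SP;print('tool polar',np.hypot(*p).round(1),np.degrees(np.arctan2(p[1],p[0])).round(1))
    I={n:(snapshot(n),calibration(n)) for n in('scene','top')};R=[]
    for n,(im,c) in I.items():
        e=dialpix(n,im,g,c)
        if e is None or np.hypot(*(np.array(e[0])-proj(n,g,c)))>6: print(n,'dial hidden',e and e[0]);continue
        w=ray(n,*e[0],39,c)[:2];d=[needle1(im,c,w+[i,j],head) for i in(-1,0,1) for j in(-1,0,1)]
        print(n,'needle',np.round(max(d,key=lambda a:a[1]),2))
    print('W',wallang(I))
E
python3 - <<'E'
from h import *
print(wallang({n:(cv2.imread(f'pics/{n}0.png'),calibration(n)) for n in('scene','top')}))
look()
E
```

```text
scene wall 10 23.8
top wall 10 24.3
10
t 15.1 pos [516.8  77.2  48.1] xhead 90.03 tilt [-0.0048 -0.0004] F [-0.3 -0.1 -0.4] w 0.0 g 0.0
tool polar 56.5 -122.3
scene needle [ 2.94 43.38]
top dial hidden (181.5, 137.0)
scene wall 10 25.3
top wall 8 8.9
W 9
```

```bash
python3 - <<'E'
import numpy as np
for k in range(8):
    a=np.radians(-122.3+45*k+4.5*np.arange(11));x=56*np.cos(a);y=56*np.sin(a)
    print(k,','.join(f'[[0,0,0],[{q:.1f},{p:.1f},0],1]' for p,q in zip(np.diff(x),np.diff(y))))
E
```

```text
0 [[0,0,0],[-2.2,3.8,0],1],[[0,0,0],[-1.9,4.0,0],1],[[0,0,0],[-1.6,4.1,0],1],[[0,0,0],[-1.3,4.2,0],1],[[0,0,0],[-0.9,4.3,0],1],[[0,0,0],[-0.6,4.4,0],1],[[0,0,0],[-0.2,4.4,0],1],[[0,0,0],[0.1,4.4,0],1],[[0,0,0],[0.5,4.4,0],1],[[0,0,0],[0.8,4.3,0],1]
1 [[0,0,0],[1.1,4.2,0],1],[[0,0,0],[1.5,4.1,0],1],[[0,0,0],[1.8,4.0,0],1],[[0,0,0],[2.1,3.9,0],1],[[0,0,0],[2.4,3.7,0],1],[[0,0,0],[2.7,3.5,0],1],[[0,0,0],[2.9,3.3,0],1],[[0,0,0],[3.2,3.0,0],1],[[0,0,0],[3.4,2.8,0],1],[[0,0,0],[3.6,2.5,0],1]
2 [[0,0,0],[3.8,2.2,0],1],[[0,0,0],[4.0,1.9,0],1],[[0,0,0],[4.1,1.6,0],1],[[0,0,0],[4.2,1.3,0],1],[[0,0,0],[4.3,0.9,0],1],[[0,0,0],[4.4,0.6,0],1],[[0,0,0],[4.4,0.2,0],1],[[0,0,0],[4.4,-0.1,0],1],[[0,0,0],[4.4,-0.5,0],1],[[0,0,0],[4.3,-0.8,0],1]
3 [[0,0,0],[4.2,-1.1,0],1],[[0,0,0],[4.1,-1.5,0],1],[[0,0,0],[4.0,-1.8,0],1],[[0,0,0],[3.9,-2.1,0],1],[[0,0,0],[3.7,-2.4,0],1],[[0,0,0],[3.5,-2.7,0],1],[[0,0,0],[3.3,-2.9,0],1],[[0,0,0],[3.0,-3.2,0],1],[[0,0,0],[2.8,-3.4,0],1],[[0,0,0],[2.5,-3.6,0],1]
4 [[0,0,0],[2.2,-3.8,0],1],[[0,0,0],[1.9,-4.0,0],1],[[0,0,0],[1.6,-4.1,0],1],[[0,0,0],[1.3,-4.2,0],1],[[0,0,0],[
[... 215 characters left out ...]
0,0],1],[[0,0,0],[-2.1,-3.9,0],1],[[0,0,0],[-2.4,-3.7,0],1],[[0,0,0],[-2.7,-3.5,0],1],[[0,0,0],[-2.9,-3.3,0],1],[[0,0,0],[-3.2,-3.0,0],1],[[0,0,0],[-3.4,-2.8,0],1],[[0,0,0],[-3.6,-2.5,0],1]
6 [[0,0,0],[-3.8,-2.2,0],1],[[0,0,0],[-4.0,-1.9,0],1],[[0,0,0],[-4.1,-1.6,0],1],[[0,0,0],[-4.2,-1.3,0],1],[[0,0,0],[-4.3,-0.9,0],1],[[0,0,0],[-4.4,-0.6,0],1],[[0,0,0],[-4.4,-0.2,0],1],[[0,0,0],[-4.4,0.1,0],1],[[0,0,0],[-4.4,0.5,0],1],[[0,0,0],[-4.3,0.8,0],1]
7 [[0,0,0],[-4.2,1.1,0],1],[[0,0,0],[-4.1,1.5,0],1],[[0,0,0],[-4.0,1.8,0],1],[[0,0,0],[-3.9,2.1,0],1],[[0,0,0],[-3.7,2.4,0],1],[[0,0,0],[-3.5,2.7,0],1],[[0,0,0],[-3.3,2.9,0],1],[[0,0,0],[-3.0,3.2,0],1],[[0,0,0],[-2.8,3.4,0],1],[[0,0,0],[-2.5,3.6,0],1]
```

Request:
{"method": "step_arm", "body": {"motion": [[[0,0,0],[-2.2,3.8,0],1],[[0,0,0],[-1.9,4.0,0],1],[[0,0,0],[-1.6,4.1,0],1],[[0,0,0],[-1.3,4.2,0],1],[[0,0,0],[-0.9,4.3,0],1],[[0,0,0],[-0.6,4.4,0],1],[[0,0,0],[-0.2,4.4,0],1],[[0,0,0],[0.1,4.4,0],1],[[0,0,0],[0.5,4.4,0],1],[[0,0,0],[0.8,4.3,0],1]]}}

```text
time_s: 16.2
eef_pos: [561.5, 69.6, 50.8]
tcp_rot: [0.707, 0.707, -0.0, -0.0]
wrist_force: [-3.3, -0.3, 0.4]
gripper_width: 0.003
grip_force: 1.3
```

```bash
python3 -c "
from h import *
look()"
```

```text
t 16.2 pos [561.5  69.6  50.8] xhead 89.97 tilt [-0.0006 -0.0004] F [-3.3 -0.3  0.4] w 0.003 g 1.3
tool polar 57.3 -75.3
scene needle [ 3.04 78.69]
top dial hidden (181.5, 137.5)
scene wall 34 28.6
top wall 36 21.4
W 35
```

Works: the tray turned about 24°, needle 3.04. Carrying on, with a reading after each 45°.

Request:
{"method": "step_arm", "body": {"motion": [[[0,0,0],[1.1,4.2,0],1],[[0,0,0],[1.5,4.1,0],1],[[0,0,0],[1.8,4.0,0],1],[[0,0,0],[2.1,3.9,0],1],[[0,0,0],[2.4,3.7,0],1],[[0,0,0],[2.7,3.5,0],1],[[0,0,0],[2.9,3.3,0],1],[[0,0,0],[3.2,3.0,0],1],[[0,0,0],[3.4,2.8,0],1],[[0,0,0],[3.6,2.5,0],1]]}}

```text
time_s: 17.3
eef_pos: [596.7, 94.5, 50.9]
tcp_rot: [0.707, 0.707, -0.0, 0.0]
wrist_force: [-2.6, -2.2, 0.9]
gripper_width: -0.001
grip_force: 1.3
```

```bash
python3 -c "
from h import *
look()"
```

```text
t 17.3 pos [596.7  94.5  50.9] xhead 89.97 tilt [ 0.     -0.0003] F [-2.6 -2.2  0.9] w -0.001 g 1.3
tool polar 58.3 -31.5
scene needle [ 2.72 43.71]
top dial hidden (181.5, 137.5)
scene wall 75 23.6
top wall 76 16.2
W 75
```

Request:
{"method": "step_arm", "body": {"motion": [[[0,0,0],[3.8,2.2,0],1],[[0,0,0],[4.0,1.9,0],1],[[0,0,0],[4.1,1.6,0],1],[[0,0,0],[4.2,1.3,0],1],[[0,0,0],[4.3,0.9,0],1],[[0,0,0],[4.4,0.6,0],1],[[0,0,0],[4.4,0.2,0],1],[[0,0,0],[4.4,-0.1,0],1],[[0,0,0],[4.4,-0.5,0],1],[[0,0,0],[4.3,-0.8,0],1]]}}

```text
time_s: 18.4
eef_pos: [604.0, 137.2, 51.1]
tcp_rot: [0.707, 0.707, 0.0, 0.0]
wrist_force: [-0.4, -3.3, -0.6]
gripper_width: -0.004
grip_force: 1.5
```

```bash
python3 -c "
from h import *
look()"
```

```text
t 18.4 pos [604.  137.2  51.1] xhead 89.98 tilt [0.0006 0.0001] F [-0.4 -3.3 -0.6] w -0.004 g 1.5
tool polar 58.3 12.1
scene needle [ 4.86 86.58]
top dial hidden (248.5294189453125, 70.08827209472656)
scene wall 28 13.0
top wall 25 8.2
W 28
```

```bash
cat >> h.py <<'E'
def prof(im,c,g=[529,-46.9,39],head=83.42):
    e=dialpix('scene',im,g,c);print('dialpx',np.round(e[0],1),'exp',proj('',g,c).round(1),'axes',np.round(e[1],1))
    w=ray('',*e[0],39,c)[:2]
    G=im.min(2).astype(np.float32);B=np.radians(np.arange(0,360,10.))
    r,a=np.meshgrid(np.linspace(8,25,14),np.radians(head+180)-B)
    X=np.stack([w[0]+r*np.cos(a),w[1]+r*np.sin(a),np.full(a.shape,39.)],-1).reshape(-1,3)
    q=(c['R']@X.T).T+c['t'];q=(c['intrinsics']@q.T).T;q=(q[:,:2]/q[:,2:]).astype(np.float32)
    print(cv2.remap(G,q[:,0].reshape(a.shape),q[:,1].reshape(a.shape),1).mean(1).round().astype(int))
E
python3 - <<'E'
from h import *
im=snapshot('scene');cv2.imwrite('pics/s9.png',im);c=calibration('scene');prof(im,c)
prof(cv2.imread('pics/scene0.png'),c,[490.3,-146,39],101.5)
E
```

```text
dialpx [291.2 209.2] exp [290.3 209.2] axes [19.7 22.3]
[164 163 164 166 167 167 167 167 167 162 168 168 168 168 167 168 168 168
 163 166 168 168 168 168 169 171 170 148  91  97 118 139 152 160 167 165]
dialpx [277.7 185.7] exp [276.9 185.4] axes [17.3 25.9]
[ 92  93 133 151 157 158 157 158 159 159 158 158 158 158 158 158 158 157
 157 159 159 159 158 158 159 158 158 158 155 159 159 159 160 158 156 140]
```

The 2.72 reading was weak (gripper partly in the line of sight), so I'll keep each picture and go on.

Request:
{"method": "step_arm", "body": {"motion": [[[0,0,0],[4.2,-1.1,0],1],[[0,0,0],[4.1,-1.5,0],1],[[0,0,0],[4.0,-1.8,0],1],[[0,0,0],[3.9,-2.1,0],1],[[0,0,0],[3.7,-2.4,0],1],[[0,0,0],[3.5,-2.7,0],1],[[0,0,0],[3.3,-2.9,0],1],[[0,0,0],[3.0,-3.2,0],1],[[0,0,0],[2.8,-3.4,0],1],[[0,0,0],[2.5,-3.6,0],1]]}}

```text
time_s: 19.55
eef_pos: [579.0, 172.4, 51.1]
tcp_rot: [0.707, 0.707, 0.0, 0.0]
wrist_force: [2.9, -2.0, 0.1]
gripper_width: -0.001
grip_force: 1.3
```

```bash
python3 - <<'E'
from h import *
look();im=snapshot('scene');cv2.imwrite('pics/s10.png',im);prof(im,calibration('scene'));cv2.imwrite('pics/t10.png',snapshot('top'))
E
```

```text
t 19.55 pos [579.  172.4  51.1] xhead 89.99 tilt [0.0006 0.0005] F [ 2.9 -2.   0.1] w -0.001 g 1.3
tool polar 57.2 55.9
scene needle [ 5.3  40.04]
top dial hidden (181.5, 137.5)
scene wall 15 6.2
top wall 79 2.1
W 13
dialpx [291.8 209.4] exp [290.3 209.2] axes [17.8 23.6]
[ 95  96  98 100  99 103 120 140 139 142 153 156 158 157 157 154 146 127
  97  95 101 101 101 101 100 100 101 101 100  94  69  71  81  91  95  96]
```

Request:
{"method": "step_arm", "body": {"motion": [[[0,0,0],[2.2,-3.8,0],1],[[0,0,0],[1.9,-4.0,0],1],[[0,0,0],[1.6,-4.1,0],1],[[0,0,0],[1.3,-4.2,0],1],[[0,0,0],[0.9,-4.3,0],1],[[0,0,0],[0.6,-4.4,0],1],[[0,0,0],[0.2,-4.4,0],1],[[0,0,0],[-0.1,-4.4,0],1],[[0,0,0],[-0.5,-4.4,0],1],[[0,0,0],[-0.8,-4.3,0],1]]}}

```text
time_s: 20.75
eef_pos: [536.5, 179.4, 51.1]
tcp_rot: [0.707, 0.707, 0.0, -0.0]
wrist_force: [3.5, -0.4, -1.1]
gripper_width: -0.003
grip_force: 1.3
```

```bash
python3 - <<'E'
from h import *
look();im=snapshot('scene');cv2.imwrite('pics/s11.png',im);prof(im,calibration('scene'));cv2.imwrite('pics/t11.png',snapshot('top'))
E
```

```text
t 20.75 pos [536.5 179.4  51.1] xhead 89.99 tilt [0.0002 0.0005] F [ 3.5 -0.4 -1.1] w -0.003 g 1.3
tool polar 55.5 101.0
scene needle [ 4.95 38.85]
top needle [ 4.77 26.36]
scene wall 30 9.6
top wall 65 2.0
W 30
dialpx [290.7 209.1] exp [290.3 209.2] axes [16.7 23. ]
[100 100  99 100 100 101 101 101 101  99 101 101 101 101 101 101 101 101
  99 101 101 101 101 101 101 102 103  97  67  68  88  97  99 101 101 101]
```

Shadow of the arm explains the contrast changes. So far the readings are 4.9 at 108°, 5.3 at 155° and 4.9 at 200°, so the peak is near 155°. I'll complete the turn.

Request:
{"method": "step_arm", "body": {"motion": [[[0,0,0],[-1.1,-4.2,0],1],[[0,0,0],[-1.5,-4.1,0],1],[[0,0,0],[-1.8,-4.0,0],1],[[0,0,0],[-2.1,-3.9,0],1],[[0,0,0],[-2.4,-3.7,0],1],[[0,0,0],[-2.7,-3.5,0],1],[[0,0,0],[-2.9,-3.3,0],1],[[0,0,0],[-3.2,-3.0,0],1],[[0,0,0],[-3.4,-2.8,0],1],[[0,0,0],[-3.6,-2.5,0],1]]}}

```text
time_s: 21.95
eef_pos: [501.5, 154.4, 51.0]
tcp_rot: [0.707, 0.707, 0.0, -0.0]
wrist_force: [3.0, 2.2, 0.4]
gripper_width: -0.003
grip_force: 1.3
```

```bash
python3 - <<'E'
from h import *
look()
E
```

```text
t 21.95 pos [501.5 154.4  51. ] xhead 89.99 tilt [0.0001 0.0003] F [3.  2.2 0.4] w -0.003 g 1.3
tool polar 54.1 147.1
scene needle [ 4.16 54.45]
top needle [ 4.01 30.27]
scene wall 72 15.7
top wall 69 6.3
W 72
```

Request:
{"method": "step_arm", "body": {"motion": [[[0,0,0],[-3.8,-2.2,0],1],[[0,0,0],[-4.0,-1.9,0],1],[[0,0,0],[-4.1,-1.6,0],1],[[0,0,0],[-4.2,-1.3,0],1],[[0,0,0],[-4.3,-0.9,0],1],[[0,0,0],[-4.4,-0.6,0],1],[[0,0,0],[-4.4,-0.2,0],1],[[0,0,0],[-4.4,0.1,0],1],[[0,0,0],[-4.4,0.5,0],1],[[0,0,0],[-4.3,0.8,0],1]]}}

```text
time_s: 23.05
eef_pos: [494.1, 111.7, 50.9]
tcp_rot: [0.707, 0.707, -0.0, -0.0]
wrist_force: [0.7, 3.2, -0.3]
gripper_width: -0.002
grip_force: 1.5
```

```bash
python3 - <<'E'
from h import *
look()
E
```

```text
t 23.05 pos [494.1 111.7  50.9] xhead 89.98 tilt [-0.0008 -0.0002] F [ 0.7  3.2 -0.3] w -0.002 g 1.5
tool polar 54.5 -165.9
scene needle [ 3.24 45.89]
top needle [ 2.88 23.3 ]
scene wall 29 23.0
top wall 2 1.7
W 29
```

Request:
{"method": "step_arm", "body": {"motion": [[[0,0,0],[-4.2,1.1,0],1],[[0,0,0],[-4.1,1.5,0],1],[[0,0,0],[-4.0,1.8,0],1],[[0,0,0],[-3.9,2.1,0],1],[[0,0,0],[-3.7,2.4,0],1],[[0,0,0],[-3.5,2.7,0],1],[[0,0,0],[-3.3,2.9,0],1],[[0,0,0],[-3.0,3.2,0],1],[[0,0,0],[-2.8,3.4,0],1],[[0,0,0],[-2.5,3.6,0],1]]}}

```text
time_s: 24.15
eef_pos: [519.1, 76.6, 50.9]
tcp_rot: [0.707, 0.707, -0.0, -0.0]
wrist_force: [-0.9, 2.1, 0.9]
gripper_width: 0.003
grip_force: 1.2
```

```bash
python3 - <<'E'
from h import *
look()
E
```

```text
t 24.15 pos [519.1  76.6  50.9] xhead 89.97 tilt [-0.0007 -0.0004] F [-0.9  2.1  0.9] w 0.003 g 1.2
tool polar 55.9 -119.9
scene needle [ 2.92 47.1 ]
top dial hidden (181.6262664794922, 137.3542022705078)
scene wall 78 23.4
top wall 80 11.0
W 79
```

```bash
python3 - <<'E'
import numpy as np
t=np.radians([0,24.5,109,155,200,242,289,339]);r=np.array([2.94,3.04,4.9,5.3,4.88,4.12,3.1,2.92])
A=np.c_[np.ones(8),np.cos(t),np.sin(t)];x=np.linalg.lstsq(A,r,rcond=None)[0];print(x[0],np.hypot(x[1],x[2]),np.degrees(np.arctan2(x[2],x[1])),(r-A@x).round(2))
E
```

```text
4.022091999776256 1.2426730492351385 155.98220907682636 [ 0.05 -0.16  0.03  0.04 -0.04  0.01 -0.07  0.14]
```

Request:
{"method": "step_arm", "body": {"motion": [[[0,0,0],[-2.2,3.8,0],1],[[0,0,0],[-1.9,4.0,0],1],[[0,0,0],[-1.6,4.1,0],1],[[0,0,0],[-1.3,4.2,0],1],[[0,0,0],[-0.9,4.3,0],1],[[0,0,0],[-0.6,4.4,0],1],[[0,0,0],[-0.2,4.4,0],1],[[0,0,0],[0.1,4.4,0],1],[[0,0,0],[0.5,4.4,0],1],[[0,0,0],[0.8,4.3,0],1]]}}

```text
time_s: 25.25
eef_pos: [561.8, 69.5, 51.0]
tcp_rot: [0.707, 0.707, -0.0, 0.0]
wrist_force: [-3.3, -0.6, 0.1]
gripper_width: 0.001
grip_force: 1.3
```

```bash
python3 - <<'E'
from h import *
look()
E
```

```text
t 25.25 pos [561.8  69.5  51. ] xhead 89.96 tilt [-0.0001 -0.0004] F [-3.3 -0.6  0.1] w 0.001 g 1.3
tool polar 57.4 -75.0
scene needle [ 3.01 61.32]
top dial hidden (181.5, 137.0)
scene wall 34 28.9
top wall 36 22.2
W 35
```

Request:
{"method": "step_arm", "body": {"motion": [[[0,0,0],[1.1,4.2,0],1],[[0,0,0],[1.5,4.1,0],1],[[0,0,0],[1.8,4.0,0],1],[[0,0,0],[2.1,3.9,0],1],[[0,0,0],[2.4,3.7,0],1],[[0,0,0],[2.7,3.5,0],1],[[0,0,0],[2.9,3.3,0],1],[[0,0,0],[3.2,3.0,0],1],[[0,0,0],[3.4,2.8,0],1],[[0,0,0],[3.6,2.5,0],1]]}}

```text
time_s: 26.35
eef_pos: [596.7, 94.5, 50.9]
tcp_rot: [0.707, 0.707, -0.0, 0.0]
wrist_force: [-2.2, -1.5, -0.7]
gripper_width: -0.003
grip_force: 1.3
```

Request:
{"method": "step_arm", "body": {"motion": [[[0,0,0],[3.8,2.2,0],1],[[0,0,0],[4.0,1.9,0],1],[[0,0,0],[4.1,1.6,0],1],[[0,0,0],[4.2,1.3,0],1],[[0,0,0],[4.3,0.9,0],1],[[0,0,0],[4.4,0.6,0],1],[[0,0,0],[4.4,0.2,0],1],[[0,0,0],[4.4,-0.1,0],1],[[0,0,0],[4.4,-0.5,0],1],[[0,0,0],[4.3,-0.8,0],1]]}}

```text
time_s: 27.35
eef_pos: [604.0, 137.1, 51.1]
tcp_rot: [0.707, 0.707, 0.0, 0.0]
wrist_force: [-0.4, -3.8, 0.7]
gripper_width: -0.003
grip_force: 1.5
```

```bash
python3 - <<'E'
from h import *
look()
E
```

```text
t 27.35 pos [604.  137.1  51.1] xhead 89.97 tilt [0.0006 0.0001] F [-0.4 -3.8  0.7] w -0.003 g 1.5
tool polar 58.3 12.0
scene needle [ 4.86 85.99]
top dial hidden (248.5, 70.2654800415039)
scene wall 28 13.2
top wall 26 8.2
W 28
```

The fit gives a peak at about 156° (needle ≈5.27, stop is 6.28); equal readings at 109° and 200° agree. More than a full turn is done, so I'll push the last 45°, back off the wall and lift.

Request:
{"method": "step_arm", "body": {"motion": [[[0,0,0],[4.2,-1.1,0],1],[[0,0,0],[4.1,-1.5,0],1],[[0,0,0],[4.0,-1.8,0],1],[[0,0,0],[3.9,-2.1,0],1],[[0,0,0],[3.7,-2.4,0],1],[[0,0,0],[3.5,-2.7,0],1],[[0,0,0],[3.3,-2.9,0],1],[[0,0,0],[3.0,-3.2,0],1],[[0,0,0],[2.8,-3.4,0],1],[[0,0,0],[2.5,-3.6,0],1]]}}

```text
time_s: 28.45
eef_pos: [579.0, 172.3, 51.1]
tcp_rot: [0.707, 0.707, 0.0, 0.0]
wrist_force: [1.2, -2.5, -0.4]
gripper_width: 0.003
grip_force: 1.3
```

Request:
{"method": "step_arm", "body": {"motion": [[[0,0,0],[0,0,0],1],[[0,0,0],[-3,4,0],1],[[0,0,0],[-3,4,0],1],[[0,0,0],[0,0,0],1],[[0,0,0],[0,0,-30],1],[[0,0,0],[0,0,-40],1],[[0,0,0],[0,0,-45],1],[[0,0,0],[0,0,-45],1],[[0,0,0],[0,0,-30],1],[[0,0,0],[0,0,0],1]]}}

```text
time_s: 29.45
eef_pos: [589.8, 167.0, 246.2]
tcp_rot: [0.707, 0.707, 0.004, 0.002]
wrist_force: [-0.7, 1.1, 0.3]
gripper_width: -0.002
grip_force: 0.0
```

```bash
python3 - <<'E'
from h import *
look();cv2.imwrite('pics/s20.png',snapshot('scene'));cv2.imwrite('pics/t20.png',snapshot('top'))
prof(cv2.imread('pics/s20.png'),calibration('scene'))
E
```

```text
t 29.45 pos [589.8 167.  246.2] xhead 89.95 tilt [0.0084 0.0029] F [-0.7  1.1  0.3] w -0.002 g 0.0
tool polar 59.9 44.4
scene needle [ 5.28 81.18]
top needle [ 5.19 55.74]
scene wall 76 29.1
top wall 76 2.8
W 76
dialpx [290.7 209.2] exp [290.3 209.2] axes [20.  25.3]
[169 169 167 167 169 169 170 170 169 167 171 170 170 170 170 170 170 170
 167 170 171 171 171 170 171 171 171 170 167 134  90 125 150 162 166 169]
```

Tray at 156°, needle 5.28, exactly the fitted maximum. One last look at the whole scene.

```bash
python3 - <<'E'
import cv2,numpy as np
a=cv2.imread('pics/s20.png')[90:360,60:500];b=cv2.imread('pics/t20.png')[60:320,130:600]
o=np.zeros((600,530,3),'uint8');o[:300,:489]=cv2.resize(a,(489,300));o[300:,:530]=cv2.resize(b,(530,300));cv2.imwrite('pics/f.png',o)
E
```

```text
(no output)
```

View pics/f.png

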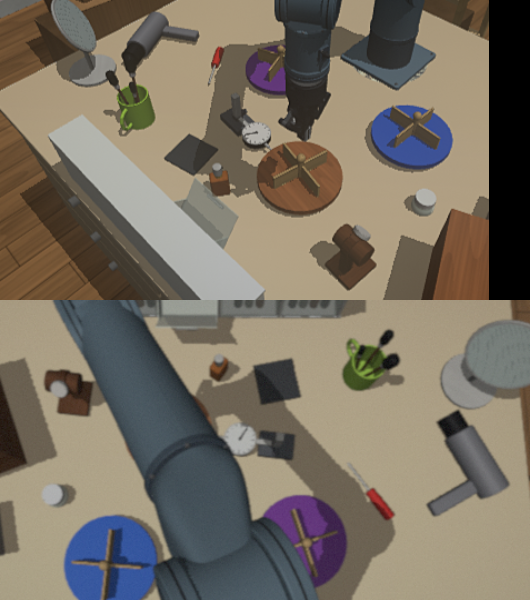

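The gauge is upright with its plunger on the board's edge (dial at (257,134)). The arm is clear and the bystanders in view are where they were, so I'm handing in.

```bash
python3 -c "
from cell import *
print(close_job())"
```

```text
the job is handed in; nothing more can be done
None
```

I handed the job in at about 29.5 s of the 72 s. I set the gauge against the board at about half travel (2.94 rad) and let go. I then turned the tray anticlockwise through about 1.4 turns and left its high spot on the plunger, where the needle reads about 5.28 rad (the stop is at 6.28). On the first slide the gauge tipped nose-down and its tip went under the board, so I backed out and regripped it lower.

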